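# Sort the puncture and brake kit into its colour-coded trays

## Task

Put the kit away: lay the blue tyre lever, the yellow tyre lever, the green-edged patch tin and the white brake-pad box each in the tray on the bench whose pocket floor has its colour, lying flat on the pocket floor inside the rim and along the pocket, and let go. The red tyre lever belongs to another kit: leave it where it lies.

Things in the scene. Friction and masses are not known exactly. Their poses are not given: they have to be found in the camera images.
- blue_lever: blue plastic tyre lever lying flat, a straight flat bar with tapered ends, 19 wide (x) x 122 long (y) x 11 high mm; loose, about 15 g. Origin: centre of its underside; y runs along its length, z up
- yellow_lever: yellow plastic tyre lever lying flat, a straight flat bar with tapered ends, 19 wide (x) x 122 long (y) x 11 high mm; loose, about 15 g. Origin: centre of its underside; y runs along its length, z up
- red_lever: red plastic tyre lever lying flat, a straight flat bar with tapered ends, 19 wide (x) x 122 long (y) x 11 high mm; loose, about 15 g. Origin: centre of its underside; y runs along its length, z up. Not part of the kit: it stays where it lies
- green_tin: flat rectangular tin of tube patches, pale lid with a bright green border, 52 wide (x) x 77 long (y) x 21 high mm; loose, about 60 g. Origin: centre of its underside; y runs along its length, z up
- white_box: flat white cardboard box of brake pads with dark print on it, rigid and closed, 55 wide (x) x 85 long (y) x 23 high mm; loose, about 50 g. Origin: centre of its underside; y runs along its length, z up
- blue_tray: low black plastic tray fixed to the bench with a blue pocket floor, made for the blue lever. Pocket 32 mm (x) x 136 mm (y), its floor 4 mm above the bench; rim 7 mm wide, top 8 mm above the bench, so outside 46 x 150 mm. Each long side of the rim has a 60 mm finger notch in its middle, level with the floor. Origin: centre of its underside, on the bench; y along the long side, z up
- yellow_tray: low black plastic tray fixed to the bench with a yellow pocket floor, made for the yellow lever. Pocket 32 mm (x) x 136 mm (y), its floor 4 mm above the bench; rim 7 mm wide, top 8 mm above the bench, so outside 46 x 150 mm. Each long side of the rim has a 60 mm finger notch in its middle, level with the floor. Origin: centre of its underside, on the bench; y along the long side, z up
- green_tray: low black plastic tray fixed to the bench with a green pocket floor, made for the green-edged tin. Pocket 64 mm (x) x 90 mm (y), its floor 4 mm above the bench; rim 7 mm wide, top 8 mm above the bench, so outside 78 x 104 mm. Each long side of the rim has a 60 mm finger notch in its middle, level with the floor. Origin: centre of its underside, on the bench; y along the long side, z up
- white_tray: low black plastic tray fixed to the bench with a white pocket floor, made for the white box. Pocket 67 mm (x) x 98 mm (y), its floor 4 mm above the bench; rim 7 mm wide, top 8 mm above the bench, so outside 81 x 112 mm. Each long side of the rim has a 60 mm finger notch in its middle, level with the floor. Origin: centre of its underside, on the bench; y along the long side, z up

How it is judged:
By the outcome, as a careful person would: the job done as asked, in the order asked, and still so for the second after the job is handed in, with the robot touching nothing.
It also fails if it takes over 104 s, if anything falls off the work surface, if the arm or the gripper's body presses on something with over 40 N, if the wrist force passes 120 N, or if a joint passes its speed limit or range.

## Robot

A 6-joint arm with a two-finger parallel gripper is mounted at the origin on a cart in front of the work surface, level with it; the furniture and walls round the work are solid. World frame = base frame: x ahead of the robot, y to its left, z up, the work surface at z = 0. Lengths are in mm, angles in rad, forces in N, time in s.
With the tool pointing down it reaches from about 275 to 1000 mm from the base axis. Payload 8.4 kg.
Tool frame: the origin (TCP) lies between the finger pads; the fingertips stand 22 mm ahead of it and the grasp point (between the pads) lies 3 mm ahead of it (r.nose_length is the z of the fingertips in the tool frame, in mm); z points along the fingers, y is the line along which they close (so a half turn about z gives the same grasp; the last joint's range is limited). The gripper opens to 85 mm and grips with 20 to 120 N. Pads are 22 mm wide; open, the fingers measure 114 mm over their backs; the gripper's body (76 mm by 85 mm) begins 54 mm behind the grasp point. The pads swing forward as they close: fully open they stand 13 mm farther back than shut.
Start: joints at [-1.114, 0.353, 1.633, -0, 1.155, -0.002], TCP at [276.794, -560.368, 226.681] pointing down, gripper open.
Joint ranges: [-2.63, 2.63], [-0.92, 2.1], [0.06, 2.66], [-1.3, 4.44], [0, 2.69], [-3.02, 3.02]. Speed limits (rad/s): [2.22, 2.22, 2.79, 3.14, 3.14, 3.14].

## Interface

Orientations are given as [roll, pitch, yaw] about the fixed x, y, z axes, in that order (R = Rz(yaw) Ry(pitch) Rx(roll)).
In Python, from rig import r gives the robot as it stands.
- The arm moves only by the shell command python3 steer.py 'ROWS' [FORCE]. ROWS is rows parted by semicolons, their numbers by spaces, 1 to 5 of them, each of 7 numbers: a rotation vector rx, ry, rz in rad, then dx, dy, dz in mm, then the opening from 0.0 (shut) to 1.0 (fully open); each row shifts and turns the commanded pose from where the row before left it, along the tool's axes as they then stand; what a row does not reach is not made up. A row lasts 1/12 s, in which the tool goes at most 41.7 mm and 0.125 rad, less where a joint would pass 70% of its speed; a pose out of reach is approached as far as the arm can. The fingers move at their own pace and stop on an object; FORCE is the grip in N (left out, the last holds). Time passes only in rows, so rows that do not move let the fingers close. It prints the time, the measured TCP pose, the force, the opening and the grip force at its end.
- r.sense(): the state, without advancing time (a new reading comes with each control period).
- r.grab_frame(name): name is "scene" or "top" or "wrist"; returns the picture (384x512x3 uint8, red, green, blue); there is no depth.
- r.camera_params(name): a dict with "fx", "fy", "cx", "cy" (pixels), "dist_coeffs" ([k1, k2, p1, p2, k3] as OpenCV has them; the pictures are not rectified), "rvec" (rotation vector, rad) and "tvec" (3), from world to camera coordinates, as OpenCV has them. Camera axes: x right, y down, z forward; pixel columns grow to the right and rows downward; lengths in mm; the calibration is good to about 2 mm. A picture is of the moment at which its call begins: read the wrist's pose just before it. camera_params takes no time and is no camera call; for the wrist camera it gives the pose at the moment of the call.
- r.sign_off(): hands the job in; it is judged then, once.
The state is a dict: "clock": time; "qpos": joint angles; "qvel": joint speeds; "joint_efforts": joint torques, N m; "eef_pos": TCP position; "tcp_rot": TCP orientation; "contact_force": force on the tool from outside, world axes, zero at the start; "wrist_torque": the same for the moment, N m; "opening": opening from 0.0 (shut) to 1.0 (fully open); "grasp_force": force on a finger pad.
Only numpy, scipy, OpenCV 4.12 (cv2) and the standard library are available. Lean on these libraries where they do the work, as an engineer would, in place of code of your own. Each camera call takes 0.05 s, during which the arm holds its last target. There are 200 camera calls.

## Working session

There is one attempt and no reset: what is moved stays moved. The work goes in short steps, Python scripts to look and compute and a shell command to move; the robot and the scene stay as the last step left them, time stands still between calls to the robot, and variables do not carry over. Pictures are saved under pics/ and viewed, at most 14 in all, crops included, and the job is handed in when it is done.

```bash
ls; mkdir -p pics
python3 - <<'E'
from rig import r
import cv2
for n in ("scene","top"):
    cv2.imwrite(f"pics/{n}0.png",r.grab_frame(n)[:,:,::-1]); print(r.camera_params(n))
print(r.sense())
E
```

```text
pics
rig.py
steer.py
{'fx': 433.48599035865544, 'fy': 433.48599035865544, 'cx': 251.72124931214967, 'cy': 192.39844698605083, 'dist_coeffs': array([-0.06330196,  0.        ,  0.        ,  0.        ,  0.        ]), 'rvec': array([ 0.59881035, -2.52009431,  1.35638076]), 'tvec': array([441.24596984, 175.14165376, 938.41621005])}
{'fx': 462.26915631821186, 'fy': 462.26915631821186, 'cx': 261.13257123860154, 'cy': 193.49447117088135, 'dist_coeffs': array([-0.06107013,  0.        ,  0.        ,  0.        ,  0.        ]), 'rvec': array([ 2.19794433, -2.13919963,  0.12213922]), 'tvec': array([ -45.06100992,  487.26818807, 1153.82835308])}
{'clock': 0.1, 'qpos': array([-1.11443204e+00,  3.53598211e-01,  1.63403307e+00,  6.06014439e-06,
        1.15525280e+00, -2.40038083e-03]), 'qvel': array([ 0.00151979, -0.00135186, -0.00136624,  0.00056526,  0.00123848,
       -0.001044  ]), 'joint_efforts': array([ 1.16478670e-03, -6.06354690e+01, -3.42821002e+01,  2.46598722e-05,
        3.95103227e-03, -2.72328208e-05]), 'eef_pos': array([ 276.58455576, -559.98231505,  226.03613382]), 'tcp_rot': array([-3.14030124e+00, -8.64114742e-06,  4.58762210e-01]), 'contact_force': array([0.22268484, 0.09722157, 0.34416017]), 'wrist_torque': array([ 0.04295918,  0.01950431, -0.01696426]), 'grasp_force': 0.0, 'opening': 1.0025308903318804}
```

View pics/top0.png

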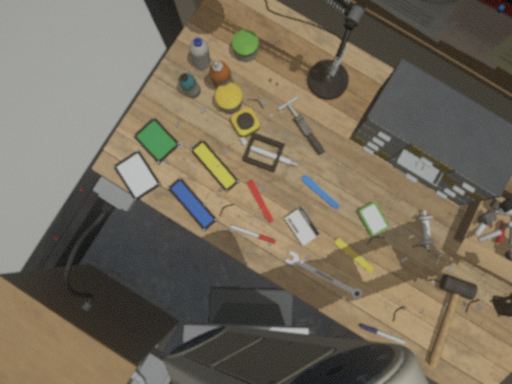

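View pics/scene0.png

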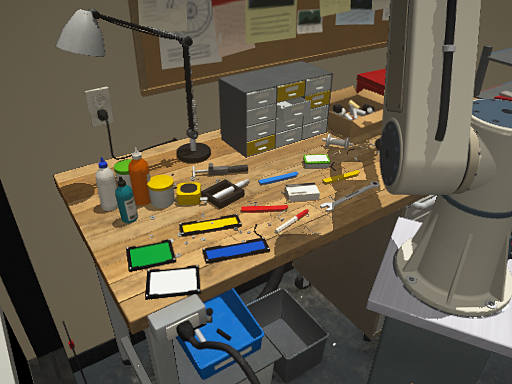

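Top view: trays blue (192,203), yellow (214,165), green (156,139), white (136,175). Blue lever is at (320,191), red at (259,200), yellow lever at (353,254), tin at (372,219) and box at (300,225). A wrench, a pen and other clutter lie nearby. The scene view agrees.

```bash
cat > h.py <<'E'
import numpy as np, cv2
from rig import r
from scipy.spatial.transform import Rotation as R
def ray(P,uv,z):
    K=np.array([[P['fx'],0,P['cx']],[0,P['fy'],P['cy']],[0,0,1]])
    n=cv2.undistortPoints(np.float64(uv).reshape(-1,1,2),K,P['dist_coeffs'])[:,0]
    M=cv2.Rodrigues(np.float64(P['rvec']))[0]; c=-M.T@P['tvec']
    d=np.c_[n,np.ones(len(n))]@M
    return c+d*((z-c[2])/d[:,2])[:,None]
def mask(im,kind):
    h,s,v=cv2.split(cv2.cvtColor(im,cv2.COLOR_RGB2HSV))
    if kind=='white': return ((s<50)&(v>130)).astype(np.uint8)
    lo,hi={'blue':(100,125),'yellow':(24,34),'green':(45,80)}[kind]
    return ((h>=lo)&(h<=hi)&(s>110)&(v>60)).astype(np.uint8)
def find(im,P,kind,uv,z,rad=30):
    m=mask(im,kind); k=np.zeros_like(m); cv2.circle(k,tuple(map(int,uv)),rad,1,-1); m&=k
    cs=cv2.findContours(m,cv2.RETR_EXTERNAL,cv2.CHAIN_APPROX_NONE)[0]
    c=max(cs,key=cv2.contourArea)
    w=ray(P,c[:,0],z)[:,:2]
    (cx,cy),_,_=q=cv2.minAreaRect(w.astype(np.float32))
    b=cv2.boxPoints(q); e=[b[1]-b[0],b[2]-b[1]]; e.sort(key=np.linalg.norm)
    a=np.arctan2(e[1][1],e[1][0])%np.pi
    return np.round([cx,cy,np.linalg.norm(e[0]),np.linalg.norm(e[1]),a],3) # centre,width,length,dir of long axis
E
python3 - <<'E'
from h import *
im=cv2.imread('pics/top0.png')[:,:,::-1].copy();P=r.camera_params('top')
M=cv2.Rodrigues(P['rvec'])[0];print(-M.T@P['tvec'])
for n,k,uv,z,rad in [('btray','blue',(192,203),4,35),('ytray','yellow',(214,165),4,35),('gtray','green',(156,139),4,28),('wtray','white',(136,175),4,28),('bl','blue',(320,191),11,30),('yl','yellow',(353,254),11,30),('tin','green',(372,219),21,25),('box','white',(300,225),23,25)]:
    print(n,find(im,P,k,uv,z,rad))
h=cv2.cvtColor(im,cv2.COLOR_RGB2HSV)
print(h[225,295:306],h[254,348:358])
E
```

```text
[ 361.93876668  -27.31799226 1199.59772697]
btray [459.496 147.136  32.145 136.756   0.748]
ytray [562.314  93.124  36.25  138.66    0.738]
gtray [626.022 249.523  59.07   84.052   0.782]
wtray [530.884 296.155  68.279  98.529   0.609]
bl [ 499.216 -184.03    14.531  115.518    0.882]
yl [ 320.668 -294.977   18.301   65.625    0.909]
tin [ 424.273 -297.405    2.228   31.819    0.554]
box [ 406.898 -133.924   48.211   87.876    0.612]
[[ 30   7 176]
 [ 45   3 187]
 [ 30   1 189]
 [ 45   3 190]
 [ 60   1 190]
 [ 75   3 191]
 [ 60   1 190]
 [ 60   1 190]
 [ 75   3 190]
 [ 45   3 188]
 [ 15   3 190]] [[ 23 123 124]
 [ 23 141 130]
 [ 23 147 132]
 [ 23 148 133]
 [ 24 147 130]
 [ 24 152 131]
 [ 24 146 133]
 [ 23 140 131]
 [ 23 139 130]
 [ 22 126 128]]
```

```bash
M='0 0 0 30 -25 -8 1'; python3 steer.py '0 0 0 30 -25 -8 1;0 0 0 30 -25 -8 1;0 0 0 30 -25 -8 1;0 0 0 30 -25 -8 1;0 0 0 30 -25 -8 1' 30; python3 steer.py '0 0 0 30 -25 -8 1;0 0 0 30 -25 -8 1;0 0 0 30 -25 -8 1;0 0 0 30 -25 -8 1;0 0 0 0 0 0 1'; python3 steer.py '0 0 -0.1 0 0 0 1;0 0 -0.1 0 0 0 1;0 0 -0.1 0 0 0 1;0 0 0 0 0 0 1;0 0 0 0 0 0 1'
python3 - <<'E'
from h import *
import pickle
P=r.camera_params('wrist');im=r.grab_frame('wrist');cv2.imwrite('pics/w1.png',im[:,:,::-1]);pickle.dump(P,open('w1.pkl','wb'))
M=cv2.Rodrigues(P['rvec'])[0];print(P,-M.T@P['tvec'],M[2]); s=r.sense();print(s['eef_pos'],s['tcp_rot'],s['clock'])
cv2.imwrite('pics/top1.png',r.grab_frame('top')[:,:,::-1])
E
```

```text
clock: 0.52
eef_pos: [356.0, -380.1, 266.7]
tcp_rot: [-3.141, 0.0, 0.458]
contact_force: [1.2, 0.1, 0.7]
opening: 1.0
grasp_force: 0.0
clock: 0.93
eef_pos: [421.6, -234.1, 300.1]
tcp_rot: [-3.141, -0.003, 0.463]
contact_force: [0.3, -0.2, 0.8]
opening: 0.999
grasp_force: 0.0
clock: 1.35
eef_pos: [419.0, -239.1, 298.4]
tcp_rot: [-3.141, 0.0, 0.756]
contact_force: [0.1, -0.5, -0.3]
opening: 0.996
grasp_force: 0.0
{'fx': 330.80251816965256, 'fy': 330.80251816965256, 'cx': 256.2955850948866, 'cy': 183.0050429327083, 'dist_coeffs': array([-0.06484309,  0.        ,  0.        ,  0.        ,  0.        ]), 'rvec': array([-2.64679025,  1.14158361,  0.16114866]), 'tvec': array([-462.00494284,   79.40702308,  486.72046086])} [ 470.03962093 -192.40811447  445.74961782] [-0.20029401 -0.18747818 -0.96163103]
[ 419.01987385 -239.16390507  298.46978182] [-3.14120532e+00  1.56301827e-04  7.55157216e-01] 1.4
```

View pics/w1.png

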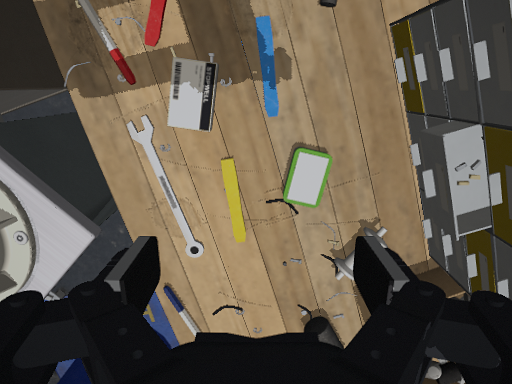

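The wrist view shows everything: blue lever (268,65), yellow lever (233,200), tin (307,177), and box (192,94) with its dark print at the right end. The wrench (165,185) lies clear of the grasp spots.

Run:
```python
from h import *
import h,pickle
im=cv2.imread('pics/w1.png')[:,:,::-1].copy();P=pickle.load(open('w1.pkl','rb'))
o=h.mask
def m2(im,k):
    hh,s,v=cv2.split(cv2.cvtColor(im,cv2.COLOR_RGB2HSV))
    if k=='low':return (s<70).astype(np.uint8)
    if k=='yellow': return ((hh>=24)&(hh<=34)&(s>150)).astype(np.uint8)
    if k=='blue': return ((hh>=95)&(hh<=125)&(s>110)).astype(np.uint8)
    return o(im,k)
h.mask=m2
for n,k,uv,zs,rad in [('bl','blue',(268,65),(0,6,11),60),('yl','yellow',(233,200),(0,6,11),60),('tin','green',(307,177),(10,21),45),('box','low',(192,94),(12,23),46)]:
    for z in zs: print(n,z,find(im,P,k,uv,z,rad))
im=cv2.imread('pics/top1.png')[:,:,::-1].copy();P=r.camera_params('top')
for n,k,uv,z,rad in [('btray','blue',(192,203),4,35),('ytray','yellow',(214,165),4,35),('bl','blue',(320,191),11,30)]:
    print(n,find(im,P,k,uv,z,rad))
```

```text
bl 0 [ 499.233 -183.924   18.266  123.725    0.871]
bl 6 [ 498.84  -184.038   18.021  122.06     0.871]
bl 11 [ 498.513 -184.133   17.816  120.672    0.871]
yl 0 [ 335.315 -274.732   19.195  126.316    0.893]
yl 6 [ 337.129 -273.624   18.937  124.615    0.893]
yl 11 [ 338.64  -272.701   18.722  123.198    0.893]
tin 10 [ 431.739 -322.756   53.59    79.134    0.528]
tin 21 [ 432.706 -319.466   52.237   77.136    0.528]
box 12 [ 412.483 -133.97    59.044   97.647    0.614]
box 23 [ 413.942 -135.452   57.547   95.171    0.614]
btray [459.692 147.298  32.926 136.235   0.749]Traceback (most recent call last):
  File "<stdin>", line 16, in <module>
  File "h.py", line 18, in find
    c=max(cs,key=cv2.contourArea)
ValueError: max() iterable argument is empty
```

```bash
cat > to.py <<'E'
# tool-frame deltas to world target x y z yaw : python3 to.py x y z yaw
import sys
from h import *
x,y,z,a=map(float,sys.argv[1:5]); s=r.sense(); p=s['eef_pos']
Rm=R.from_euler('xyz',s['tcp_rot']); G=R.from_euler('xyz',[np.pi,0,a])
print('d',np.round(Rm.inv().apply(np.array([x,y,z])-p),1),'rot',np.round((Rm.inv()*G).as_rotvec(),3),'after-rot d',np.round(G.inv().apply(np.array([x,y,z])-p),1), 'dW',np.round(np.array([x,y,z])-p,1),round(s['clock'],1))
E
python3 steer.py '0 0 0 32 5 20 0.6;0 0 0 32 5 20 0.6;0 0 0 32 5 20 0.6;0 0 -0.116 0 0 0 0.6;0 0 0 0 0 40 0.6' 30; python3 steer.py '0 0 0 0 0 40 0.6;0 0 0 0 0 40 0.6;0 0 0 0 0 40 0.6;0 0 0 0 0 0 0.6;0 0 0 0 0 0 0.6'; python3 to.py 499 -184 25 .871
```

```text
clock: 1.87
eef_pos: [504.1, -184.4, 202.7]
tcp_rot: [3.133, -0.003, 0.881]
contact_force: [2.4, -2.1, 1.1]
opening: 0.599
grasp_force: 0.0
clock: 2.28
eef_pos: [497.7, -183.5, 77.4]
tcp_rot: [-3.137, 0.002, 0.873]
contact_force: [0.3, 0.6, 0.8]
opening: 0.605
grasp_force: 0.0
d [ 0.5  1.6 52.4] rot [-0.005  0.002  0.002] after-rot d [ 0.5  1.3 52.4] dW [  1.3  -0.5 -52.4] 2.3
```

```bash
python3 steer.py '0 0 0 0.5 1.5 20 0.6;0 0 0 0 0 20 0.6;0 0 0 0 0 12 0.6;0 0 0 0 0 0 0.6;0 0 0 0 0 0 0.0' 30; python3 steer.py '0 0 0 0 0 0 0;0 0 0 0 0 0 0;0 0 0 0 0 0 0;0 0 0 0 0 0 0;0 0 0 0 0 0 0';  python3 steer.py '0 0 0 0 0 -20 0;0 0 0 0 0 -30 0;0 0 0 0 0 -40 0;0 0 0.122 0 0 0 0;0 0 0 0 0 0 0'; python3 to.py 459.7 147.2 30 .749
```

```text
clock: 2.7
eef_pos: [501.5, -184.8, 28.1]
tcp_rot: [3.14, -0.0, 0.874]
contact_force: [0.2, -0.5, -0.1]
opening: 0.471
grasp_force: 0.0
clock: 3.12
eef_pos: [500.9, -184.5, 27.1]
tcp_rot: [3.141, -0.0, 0.875]
contact_force: [0.4, -0.6, -0.8]
opening: -0.0
grasp_force: 0.0
clock: 3.53
eef_pos: [502.3, -185.1, 119.0]
tcp_rot: [3.137, -0.002, 0.747]
contact_force: [0.1, 1.2, -0.9]
opening: -0.001
grasp_force: 0.0
d [ 194.4 -273.    88.3] rot [ 0.004 -0.002 -0.002] after-rot d [ 195.1 -272.3   89. ] dW [-42.6 332.3 -89. ] 3.5
```

The gripper closed on nothing, so I'll look.

Run:
```python
from h import *
import h
print(r.nose_length, r.sense()['eef_pos'])
P=r.camera_params('wrist');im=r.grab_frame('wrist');cv2.imwrite('pics/w2.png',im[:,:,::-1])
```

```text
22.0 [ 502.25285521 -185.06192225  119.02843685]
```

View pics/w2.png

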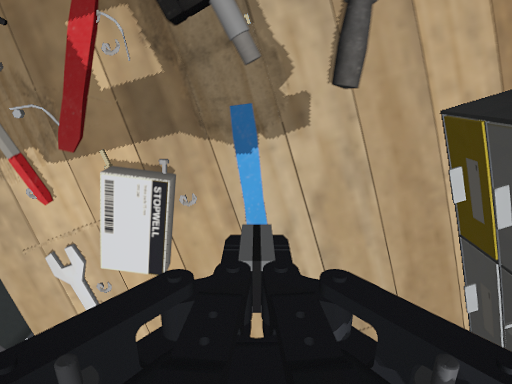

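The lever still lies under the fingers. They shut just over its top, so the grasp must go lower. I'll check whether it moved.

```bash
python3 - <<'E'
from h import *
P=r.camera_params('wrist');im=r.grab_frame('wrist')
hh,s,v=cv2.split(cv2.cvtColor(im,cv2.COLOR_RGB2HSV))
m=((hh>=95)&(hh<=125)&(s>110)).astype(np.uint8); m[225:]=0
c=max(cv2.findContours(m,0,cv2.CHAIN_APPROX_NONE)[0],key=cv2.contourArea)
w=ray(P,c[:,0],6)[:,:2]; q=cv2.minAreaRect(w.astype(np.float32)); print(q)
b=cv2.boxPoints(q); e=max([b[1]-b[0],b[2]-b[1]],key=np.linalg.norm); a=np.arctan2(e[1],e[0])%np.pi
u=np.array([np.cos(a),np.sin(a)]);far=(w@u).max();n=np.array([-u[1],u[0]]); print(a, u*(far-61)+n*(np.array(q[0])@n))
E
python3 to.py 499 -184 22.5 .871
```

```text
((504.85772705078125, -175.89810180664062), (100.90959167480469, 18.560888290405273), 49.363746643066406)
0.86156017 [ 497.99013918 -183.90041545]
d [-0.7 -1.  93.9] rot [-0.     0.    -0.115] after-rot d [-0.6 -1.1 93.9] dW [ -1.2   0.3 -93.9] 3.6
```

```bash
python3 steer.py '0 0 -0.115 0 0 0 0.5;0 0 0 -0.6 -1 0 0.5;0 0 0 0 0 30 0.5;0 0 0 0 0 30 0.5;0 0 0 0 0 20 0.5'; python3 steer.py '0 0 0 0 0 13 0.5;0 0 0 0 0 0 0.5;0 0 0 0 0 0 0.5'; python3 to.py 498.5 -184 22.5 .868
```

```text
clock: 4.05
eef_pos: [497.8, -183.6, 33.8]
tcp_rot: [-3.139, 0.001, 0.867]
contact_force: [-1.0, 0.6, -0.2]
opening: 0.501
grasp_force: 0.0
clock: 4.3
eef_pos: [498.3, -183.8, 22.4]
tcp_rot: [-3.138, 0.001, 0.867]
contact_force: [1.2, -0.3, -0.4]
opening: 0.5
grasp_force: 0.0
d [ 0.   0.3 -0.1] rot [-0.003  0.001 -0.001] after-rot d [ 0.   0.3 -0.1] dW [ 0.2 -0.2  0.1] 4.3
```

```bash
python3 steer.py '0 0 0 0 0 0 0;0 0 0 0 0 0 0;0 0 0 0 0 0 0;0 0 0 0 0 0 0;0 0 0 0 0 0 0' 30
```

```text
clock: 4.72
eef_pos: [499.9, -184.4, 24.3]
tcp_rot: [3.141, -0.0, 0.868]
contact_force: [-0.1, -0.3, 0.2]
opening: 0.004
grasp_force: 0.0
```

Run:
```python
from h import *
im=r.grab_frame('wrist');cv2.imwrite('pics/w3.png',cv2.resize(im[150:330,150:370,::-1],None,fx=3,fy=3))
for i in range(3):
    s=r.sense();print(s['eef_pos'],s['contact_force'],s['opening']); r.grab_frame('top') if i<2 else 0
P=r.camera_params('wrist')
```

```text
[ 499.80098921 -184.38134156   24.17960639] [-0.42199193  1.09108422  0.40798423] 0.0033129371211446804
[ 499.77007605 -184.36953284   24.07105409] [-0.22893212  0.05022292 -0.07087789] 0.0016089916113947353
[ 499.65446982 -184.32524959   23.95985479] [0.43559827 0.24096349 0.48759541] 0.0030934931109036844
```

View pics/w3.png

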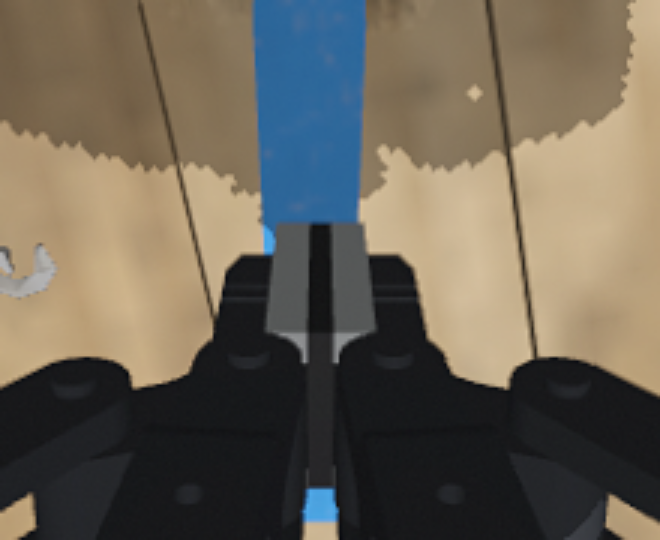

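The fingers are shut right above the lever, so the tips stand higher than assumed. I'll open and feel downward, watching the force.

```bash
python3 steer.py '0 0 0 0 0 -4 0.45;0 0 0 0 0 0 0.45;0 0 0 0 0 0 0.45' 30;python3 steer.py '0 0 0 0 0 4 0.45;0 0 0 0 0 3 0.45;0 0 0 0 0 0 0.45';python3 steer.py '0 0 0 0 0 2 0.45;0 0 0 0 0 0 0.45'
```

```text
clock: 5.12
eef_pos: [499.8, -184.4, 28.0]
tcp_rot: [3.141, -0.0, 0.868]
contact_force: [-0.5, 0.0, -0.6]
opening: 0.418
grasp_force: 0.0
clock: 5.37
eef_pos: [499.0, -184.1, 19.9]
tcp_rot: [-3.14, 0.0, 0.868]
contact_force: [0.6, -0.3, -0.2]
opening: 0.448
grasp_force: 0.0
clock: 5.53
eef_pos: [499.3, -184.2, 18.2]
tcp_rot: [-3.141, 0.0, 0.868]
contact_force: [-1.2, 0.0, 0.5]
opening: 0.448
grasp_force: 0.0
```

```bash
python3 steer.py '0 0 0 0 0 2 0.45;0 0 0 0 0 0 0.45;0 0 0 0 0 0 0.45'
```

```text
clock: 5.78
eef_pos: [499.5, -184.3, 16.6]
tcp_rot: [-3.141, 0.0, 0.868]
contact_force: [-0.1, -1.0, 0.0]
opening: 0.451
grasp_force: 0.0
```

```bash
python3 steer.py '0 0 0 0 0 0 0.28;0 0 0 0 0 0 0.28;0 0 0 0 0 0 0.28' 20;python3 steer.py '0 0 0 0 0 0 0.15;0 0 0 0 0 0 0.15;0 0 0 0 0 0 0.15'
```

```text
clock: 6.03
eef_pos: [499.6, -184.3, 16.8]
tcp_rot: [3.141, -0.0, 0.868]
contact_force: [-0.1, 1.0, 0.9]
opening: 0.281
grasp_force: 0.0
clock: 6.28
eef_pos: [499.5, -184.3, 16.7]
tcp_rot: [3.142, -0.0, 0.868]
contact_force: [0.9, -0.6, -0.2]
opening: 0.152
grasp_force: 0.0
```

Run:
```python
from h import *
im=r.grab_frame('scene');P=r.camera_params('scene')
uv,_=cv2.projectPoints(np.float64([[499,-184,11],[499.5,-184.3,16.7],[499.5,-184.3,-5.3]]),P['rvec'],P['tvec'],np.array([[P['fx'],0,P['cx']],[0,P['fy'],P['cy']],[0,0,1]]),P['dist_coeffs']);print(uv[:,0].round())
u,v=map(int,uv[0,0]);u0,v0=max(u-60,0),max(v-60,0)
print(u0,v0);cv2.imwrite('pics/s3.png',cv2.resize(im[v0:v0+100,u0:u0+120,::-1],None,fx=6,fy=6,interpolation=cv2.INTER_NEAREST))
```

```text
[[279. 176.]
 [279. 174.]
 [278. 180.]]
218 115
```

View pics/s3.png

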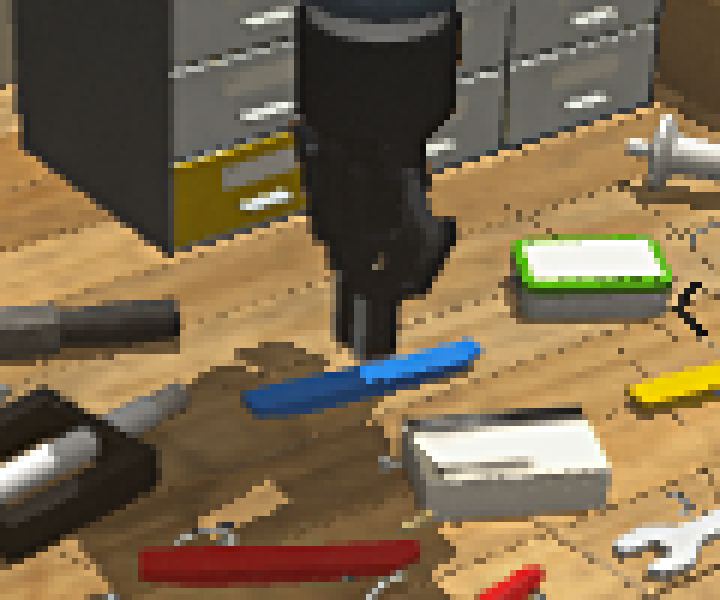

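The scene view shows the tips level with the lever's top, at about z = 12. I'll open again and keep feeling down for contact.

```bash
python3 steer.py '0 0 0 0 0 0 0.45;0 0 0 0 0 0 0.45;0 0 0 0 0 0 0.45';python3 steer.py '0 0 0 0 0 3 0.45;0 0 0 0 0 0 0.45';python3 steer.py '0 0 0 0 0 3 0.45;0 0 0 0 0 0 0.45;0 0 0 0 0 0 0.28;0 0 0 0 0 0 0.18;0 0 0 0 0 0 0.18'
```

```text
clock: 6.58
eef_pos: [499.5, -184.3, 16.7]
tcp_rot: [-3.142, -0.0, 0.868]
contact_force: [0.6, 1.3, 0.1]
opening: 0.45
grasp_force: 0.0
clock: 6.75
eef_pos: [499.3, -184.2, 13.3]
tcp_rot: [-3.141, 0.0, 0.868]
contact_force: [-0.3, 0.3, 0.7]
opening: 0.449
grasp_force: 0.0
clock: 7.17
eef_pos: [499.5, -184.3, 10.7]
tcp_rot: [-3.142, -0.0, 0.868]
contact_force: [0.1, -0.2, 0.1]
opening: 0.184
grasp_force: 0.0
```

```bash
python3 steer.py '0 0 0 0 0 0 0.1;0 0 0 0 0 0 0.0;0 0 0 0 0 0 0.0;0 0 0 0 0 0 0'
```

```text
clock: 7.5
eef_pos: [499.6, -184.3, 10.7]
tcp_rot: [3.141, -0.0, 0.868]
contact_force: [0.2, -0.3, -0.6]
opening: -0.003
grasp_force: 0.0
```

Run:
```python
from h import *
im=r.grab_frame('scene');w=r.grab_frame('wrist')
a=cv2.resize(im[140:200,240:320],(480,360),interpolation=cv2.INTER_CUBIC);b=cv2.resize(w[150:330,150:390],(480,360))[:,:310]
cv2.imwrite('pics/s4.png',np.hstack([a,b])[:,:,::-1])
P=r.camera_params('wrist');s=r.sense();print(s['qpos'],s['eef_pos']);M=cv2.Rodrigues(P['rvec'])[0];print(-M.T@P['tvec'])
```

```text
[-3.56251918e-01  5.17683773e-01  1.97689205e+00  4.64664408e-06
  6.47020068e-01  3.46734419e-01] [ 499.518699   -184.2842383    10.70138748]
[ 544.82879426 -132.17026574  158.04710681]
```

View pics/s4.png

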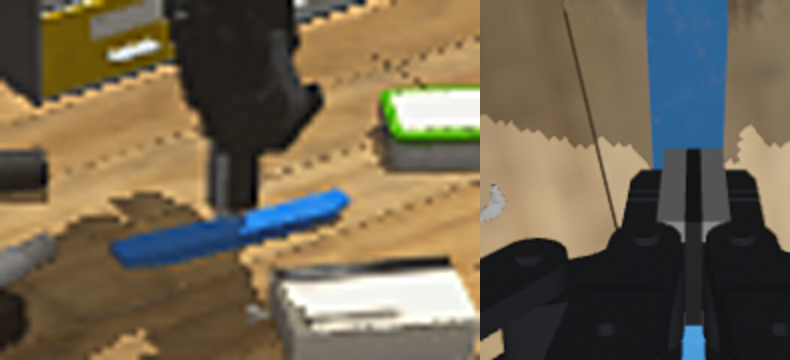

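Run:
```python
from h import *
P=r.camera_params('wrist');im=r.grab_frame('wrist')
hh,s,v=cv2.split(cv2.cvtColor(im,cv2.COLOR_RGB2HSV))
m=((hh>=95)&(hh<=125)&(s>110)).astype(np.uint8); m[215:]=0
c=max(cv2.findContours(m,0,cv2.CHAIN_APPROX_NONE)[0],key=cv2.contourArea)
print(cv2.boundingRect(c))
for z in (0,11,-20):
  w=ray(P,c[:,0],z)[:,:2]; q=cv2.minAreaRect(w.astype(np.float32)); print(z,q)
for v0 in (160,190):
  xs=np.where(m[v0])[0]; print(v0, xs.min(),xs.max(), ray(P,[[xs.min()-.5,v0],[xs.max()+.5,v0]],11).round(1))
K=np.array([[P['fx'],0,P['cx']],[0,P['fy'],P['cy']],[0,0,1]])
s=r.sense();Rm=R.from_euler('xyz',s['tcp_rot'])
pts=[s['eef_pos']+Rm.apply([11,0,z]) for z in (-16,0,3,22)]
print(cv2.projectPoints(np.float64(pts),P['rvec'],P['tvec'],K,P['dist_coeffs'])[0][:,0].round(1))
```

```text
(233, 109, 41, 106)
0 ((520.6967163085938, -158.05075073242188), (52.551944732666016, 19.57609748840332), 50.52056884765625)
11 ((522.3763427734375, -156.2494659423828), (48.89436340332031, 18.213619232177734), 50.520469665527344)
-20 ((517.6429443359375, -161.3258056640625), (59.20210266113281, 22.05337142944336), 50.52056884765625)
160 233 273 [[ 516.5 -148.9   11. ]
 [ 530.7 -160.9   11. ]]
190 235 272 [[ 507.8 -160.1   11. ]
 [ 521.3 -171.6   11. ]]
[[254.4 229. ]
 [254.6 215.3]
 [254.6 213.1]
 [254.8 200.4]]
```

The wrist view puts the pad tips at about row 225, behind where a 22 mm nose would project (row 200). The fingers really are shorter than stated, so I'll keep feeling downward.

```bash
python3 steer.py '0 0 0 0 0 0 0.4;0 0 0 0 0 0 0.4;0 0 0 0 0 0 0.4;0 0 0 0 0 4 0.4;0 0 0 0 0 0 0.4' 20;python3 steer.py '0 0 0 0 0 3 0.4;0 0 0 0 0 0 0.4;0 0 0 0 0 0 0';python3 steer.py '0 0 0 0 0 0 0;0 0 0 0 0 0 0;0 0 0 0 0 0 0'
```

```text
clock: 8.07
eef_pos: [499.3, -184.2, 6.1]
tcp_rot: [-3.141, 0.0, 0.868]
contact_force: [-0.2, -0.0, -1.1]
opening: 0.396
grasp_force: 0.0
clock: 8.32
eef_pos: [499.4, -184.2, 3.4]
tcp_rot: [-3.141, 0.0, 0.868]
contact_force: [0.4, -0.6, -1.0]
opening: 0.274
grasp_force: 0.0
clock: 8.57
eef_pos: [499.6, -184.3, 3.8]
tcp_rot: [3.141, -0.0, 0.868]
contact_force: [0.7, -0.5, 0.1]
opening: 0.196
grasp_force: 19.5
```

Gripped at TCP z = 3.8. I'll take one deeper bite to make it secure.

```bash
python3 steer.py '0 0 0 0 0 0 0.4;0 0 0 0 0 0 0.4;0 0 0 0 0 0 0.4;0 0 0 0 0 4 0.4;0 0 0 0 0 0 0.4' 30;python3 steer.py '0 0 0 0 0 3 0.4;0 0 0 0 0 0 0.4;0 0 0 0 0 0 0'; python3 steer.py '0 0 0 0 0 0 0;0 0 0 0 0 0 0;0 0 0 0 0 0 0;0 0 0 0 0 0 0'; python3 steer.py '0 0 0 0 0 -20 0;0 0 0 0 0 -30 0;0 0 0 0 0 -40 0;0 0 0 0 0 0 0;0 0 0 0 0 0 0'
python3 - <<'E'
from h import *
im=r.grab_frame('scene');w=r.grab_frame('wrist')
a=cv2.resize(im[120:210,220:340],(480,360),interpolation=cv2.INTER_CUBIC);b=cv2.resize(w[150:330,150:390],(480,360))[:,:310]
cv2.imwrite('pics/s5.png',np.hstack([a,b])[:,:,::-1])
E
```

```text
clock: 8.98
eef_pos: [499.3, -184.2, -0.8]
tcp_rot: [-3.141, 0.0, 0.868]
contact_force: [-0.1, -0.7, -0.1]
opening: 0.399
grasp_force: 0.0
clock: 9.23
eef_pos: [499.4, -184.2, -3.6]
tcp_rot: [-3.141, 0.0, 0.868]
contact_force: [-0.3, -0.7, -0.7]
opening: 0.273
grasp_force: 0.0
clock: 9.57
eef_pos: [499.5, -184.3, -3.3]
tcp_rot: [3.142, -0.0, 0.868]
contact_force: [0.6, -0.1, 0.4]
opening: 0.206
grasp_force: 30.0
clock: 9.98
eef_pos: [501.3, -184.9, 88.9]
tcp_rot: [3.137, -0.002, 0.868]
contact_force: [0.4, -1.3, 0.0]
opening: 0.206
grasp_force: 30.0
```

View pics/s5.png

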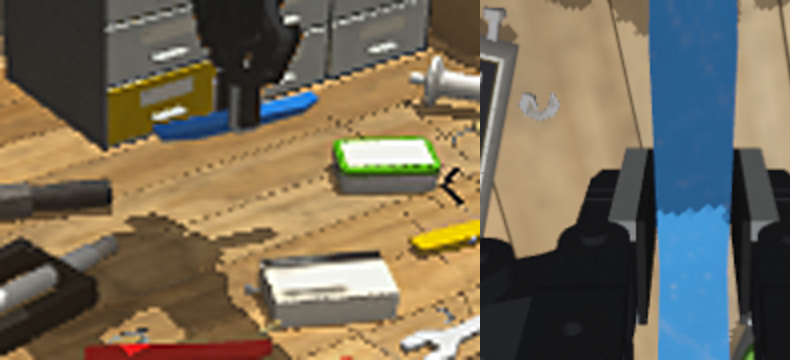

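Lifted, held centred and level. Now to the blue tray.

```bash
python3 steer.py '0 0 0.119 0 0 0 0;0 0 0 0 0 0 0' ; python3 to.py 459.7 147.2 60 .749
```

```text
clock: 10.25
eef_pos: [498.4, -183.9, 85.3]
tcp_rot: [-3.139, 0.001, 0.743]
contact_force: [0.6, -0.0, -0.2]
opening: 0.204
grasp_force: 30.0
d [ 195.6 -269.9   25.7] rot [-0.002  0.001 -0.006] after-rot d [ 197.1 -268.9   25.3] dW [-38.7 331.1 -25.3] 10.2
```

```bash
python3 steer.py '0 0 0 19.6 -27 0 0;0 0 0 19.6 -27 0 0;0 0 0 19.6 -27 0 0;0 0 0 19.6 -27 0 0;0 0 0 19.6 -27 0 0' >/dev/null; python3 steer.py '0 0 0 19.6 -27 0 0;0 0 0 19.6 -27 0 0;0 0 0 19.6 -27 0 0;0 0 0 19.6 -27 0 0;0 0 -0.006 19.6 -27 0 0'; python3 steer.py '0 0 0 0 0 30 0;0 0 0 0 0 20 0;0 0 0 0 0 0 0;0 0 0 0 0 0 0;0 0 0 0 0 0 0'; python3 to.py 459.7 147.2 1 .749
python3 - <<'E'
from h import *
import pickle
P=r.camera_params('wrist');w=r.grab_frame('wrist');cv2.imwrite('pics/w6.png',w[:,:,::-1]);pickle.dump(P,open('w6.pkl','wb'))
E
```

```text
clock: 11.08
eef_pos: [458.0, 148.3, 85.6]
tcp_rot: [-3.141, 0.002, 0.758]
contact_force: [0.3, 0.8, -0.9]
opening: 0.204
grasp_force: 30.0
clock: 11.5
eef_pos: [459.3, 146.6, 36.8]
tcp_rot: [-3.141, 0.001, 0.756]
contact_force: [-0.6, 0.0, 0.8]
opening: 0.205
grasp_force: 30.0
d [ 0.7 -0.1 35.8] rot [-0.     0.001  0.007] after-rot d [ 0.7 -0.1 35.8] dW [  0.4   0.6 -35.8] 11.5
```

View pics/w6.png

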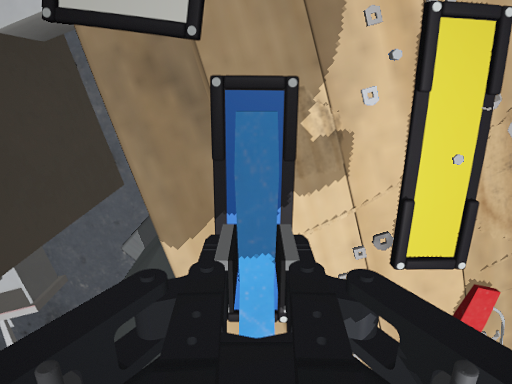

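The blue lever is aligned over its pocket (rim corners (215,82) to (292,82)). There is a small grey thing in the yellow pocket at (457,159), which I'll check later. Lowering now.

```bash
python3 steer.py '0 0 0.007 0.7 0 16 0;0 0 0 0 0 12 0;0 0 0 0 0 4 0;0 0 0 0 0 0 0;0 0 0 0 0 0 0'; python3 steer.py '0 0 0 0 0 2 0;0 0 0 0 0 0 0;0 0 0 0 0 0 0';python3 steer.py '0 0 0 0 0 1 0;0 0 0 0 0 0 0;0 0 0 0 0 0 0'
```

```text
clock: 11.97
eef_pos: [460.3, 147.3, 5.4]
tcp_rot: [3.141, -0.001, 0.748]
contact_force: [0.5, 0.0, -0.5]
opening: 0.211
grasp_force: 30.0
clock: 12.22
eef_pos: [460.1, 147.5, 3.1]
tcp_rot: [3.141, -0.001, 0.748]
contact_force: [-0.3, -0.3, -0.7]
opening: 0.21
grasp_force: 30.0
clock: 12.47
eef_pos: [459.8, 147.4, 1.7]
tcp_rot: [3.142, -0.0, 0.748]
contact_force: [0.4, -0.4, -0.4]
opening: 0.204
grasp_force: 30.0
```

```bash
python3 steer.py '0 0 0 0 0 1 0;0 0 0 0 0 0 0;0 0 0 0 0 0 0.35;0 0 0 0 0 0 0.4;0 0 0 0 0 0 0.4'; python3 steer.py '0 0 0 0 0 -25 0.4;0 0 0 0 0 -40 0.4;0 0 0 0 0 -40 0.7;0 0 0 0 0 -40 1;0 0 0 0 0 -40 1'; python3 to.py 338 -273.5 120 .893
python3 - <<'E'
from h import *
import pickle
P=r.camera_params('wrist');w=r.grab_frame('wrist');cv2.imwrite('pics/w7.png',w[:,:,::-1]);pickle.dump(P,open('w7.pkl','wb'))
w=cv2.resize(w[:300,100:512],None,fx=1.9,fy=1.9,interpolation=cv2.INTER_CUBIC);cv2.imwrite('pics/w7c.png',w[:,:,::-1])
E
```

```text
clock: 12.88
eef_pos: [459.8, 147.4, 0.7]
tcp_rot: [-3.142, 0.0, 0.748]
contact_force: [-0.1, 0.3, 0.4]
opening: 0.402
grasp_force: 0.0
clock: 13.3
eef_pos: [459.3, 147.2, 187.6]
tcp_rot: [-3.142, 0.0, 0.748]
contact_force: [1.1, 0.0, -0.3]
opening: 0.812
grasp_force: 0.0
d [-375.   226.    67.7] rot [-0.     0.    -0.145] after-rot d [-403.8  169.4   67.6] dW [-121.3 -420.7  -67.6] 13.3
```

View pics/w7c.png

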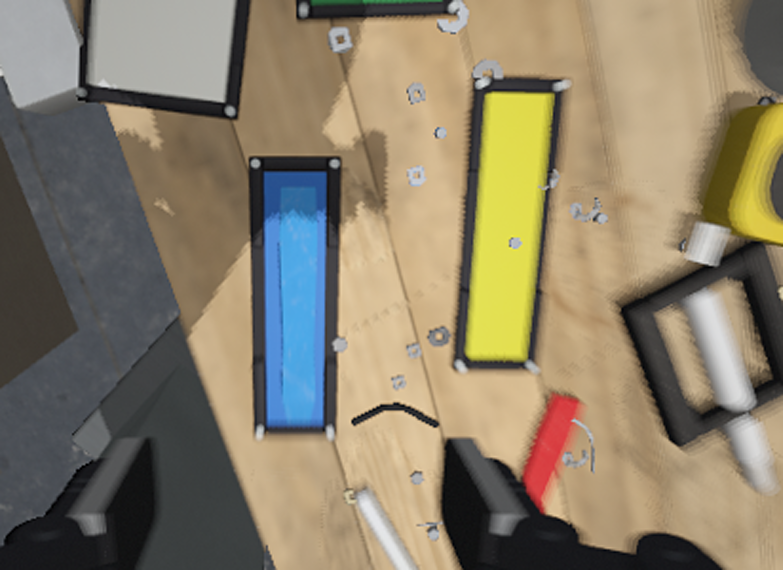

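The blue lever lies inside its pocket and parallel to it. I'll check its offset numerically and measure the yellow tray from this view as well.

Run:
```python
from h import *
import pickle
im=cv2.imread('pics/w7.png')[:,:,::-1].copy();P=pickle.load(open('w7.pkl','rb'))
hh,s,v=cv2.split(cv2.cvtColor(im,cv2.COLOR_RGB2HSV))
print('ytray',find(im,P,'yellow',(368,118),4,90), 'btray',find(im,P,'blue',(256,155),4,90))
for x in (235,240,250,262,268): print(x,[(int(hh[v0,x]),int(s[v0,x]),int(v[v0,x])) for v0 in (92,96,100,105,150,215,220,224)])
# lever ends from the crop: far end row, near end row
for n,uv in [('far',(299,186)),('near',(300,430)),('midL',(282,300)),('midR',(322,300))]:
    print(n,ray(P,[[100+uv[0]/1.9,uv[1]/1.9]],15).round(1))
```

```text
ytray [562.38   91.609  36.181 141.161   0.739] btray [457.412 147.048  33.156 139.649   0.749]
235 [(120, 21, 37), (120, 14, 37), (140, 22, 35), (120, 15, 35), (130, 12, 65), (130, 13, 60), (120, 17, 59), (98, 9, 116)]
240 [(108, 183, 146), (108, 184, 144), (108, 185, 145), (108, 185, 145), (107, 157, 221), (109, 156, 152), (109, 157, 140), (110, 139, 86)]
250 [(108, 184, 144), (108, 183, 142), (104, 181, 156), (105, 167, 156), (102, 166, 231), (103, 159, 223), (106, 164, 210), (111, 133, 113)]
262 [(108, 182, 144), (108, 182, 143), (104, 182, 158), (104, 185, 156), (102, 169, 230), (102, 168, 225), (103, 168, 215), (109, 132, 124)]
268 [(108, 183, 145), (108, 184, 143), (108, 181, 144), (108, 185, 142), (106, 153, 221), (106, 159, 220), (107, 161, 212), (111, 128, 120)]
far [[505.2 187.5  15. ]]
near [[410.2  98.4  15. ]]
midL [[457.1 154.8  15. ]]
midR [[471.2 139.6  15. ]]
```

```bash
python3 steer.py '0 0 0 -31 19 0 1;0 0 0 -31 19 0 1;0 0 0 -31 19 0 1;0 0 0 -31 19 0 1;0 0 0 -31 19 0 1' >/dev/null;  python3 steer.py '0 0 0 -31 19 0 1;0 0 0 -31 19 0 1;0 0 0 -31 19 0 1;0 0 0 -31 19 0 1;0 0 0 -31 19 0 1' >/dev/null; python3 steer.py '0 0 0 -31 19 0 0.8;0 0 0 -31 19 0 0.6;0 0 -0.075 0 0 0 0.5;0 0 -0.075 0 0 0 0.5;0 0 0 0 0 0 0.5';  python3 steer.py '0 0 0 0 0 0 0.5;0 0 0 0 0 0 0.5'
python3 - <<'E'
from h import *
P=r.camera_params('wrist');w=r.grab_frame('wrist');t=r.grab_frame('top')
cv2.imwrite('pics/w8.png',w[:,:,::-1]);cv2.imwrite('pics/top8.png',t[:,:,::-1])
hh,s,v=cv2.split(cv2.cvtColor(w,cv2.COLOR_RGB2HSV));m=((hh>=24)&(hh<=34)&(s>150)).astype(np.uint8)
c=max(cv2.findContours(m,0,cv2.CHAIN_APPROX_NONE)[0],key=cv2.contourArea);print(cv2.boundingRect(c),cv2.minAreaRect(ray(P,c[:,0],8)[:,:2].astype(np.float32)))
PT=r.camera_params('top');print('ytray',find(t,PT,'yellow',(214,165),4,35),'btray',find(t,PT,'blue',(192,203),4,35))
hh,s,v=cv2.split(cv2.cvtColor(t,cv2.COLOR_RGB2HSV));
m=np.zeros_like(hh);cv2.circle(m,(192,203),33,1,-1);m&=((hh>=100)&(hh<106)&(s>110)).astype(np.uint8)
c=max(cv2.findContours(m,0,cv2.CHAIN_APPROX_NONE)[0],key=cv2.contourArea);print('bl',cv2.minAreaRect(ray(PT,c[:,0],12)[:,:2].astype(np.float32)))
E
python3 to.py 337.5 -273.3 60 .893
```

```text
clock: 14.6
eef_pos: [341.5, -273.4, 185.5]
tcp_rot: [-3.141, -0.0, 0.899]
contact_force: [0.1, 0.1, -0.2]
opening: 0.502
grasp_force: 0.0
clock: 14.77
eef_pos: [342.1, -272.4, 185.6]
tcp_rot: [-3.141, -0.0, 0.896]
contact_force: [-0.9, 0.1, -0.3]
opening: 0.497
grasp_force: 0.0
(243, 102, 19, 120) ((336.9081115722656, -273.4534606933594), (122.50597381591797, 17.700353622436523), 51.584434509277344)
ytray [562.115  93.451  37.302 139.293   0.745] btray [459.615 147.403  32.674 136.76    0.75 ]
bl ((461.1527099609375, 146.59048461914062), (116.2002182006836, 16.21063232421875), 42.903038024902344)
d [ -3.8  -3.1 125.7] rot [ 0.    -0.     0.004] after-rot d [ -3.8  -3.1 125.7] dW [  -4.8   -1.  -125.7] 14.9
```

The blue lever is within 2 mm of its pocket centre. The yellow lever is at (337,-273.5), direction 0.90.

```bash
python3 steer.py '0 0 0 -4.2 -3.2 30 0.45;0 0 0 0 0 40 0.45;0 0 0 0 0 40 0.45;0 0 0 0 0 40 0.45;0 0 0 0 0 20 0.45'; python3 steer.py '0 0 0 0 0 0 0.45;0 0 0 0 0 0 0.45;0 0 0 0 0 0 0.45'; python3 to.py 336.9 -273.5 -3 .900
```

```text
clock: 15.28
eef_pos: [335.7, -272.4, 12.5]
tcp_rot: [-3.138, -0.0, 0.898]
contact_force: [-0.9, -0.3, 0.7]
opening: 0.451
grasp_force: 0.0
clock: 15.53
eef_pos: [337.8, -274.4, 16.8]
tcp_rot: [3.14, 0.0, 0.898]
contact_force: [0.6, 0.5, -0.1]
opening: 0.453
grasp_force: 0.0
d [ 0.1 -1.3 19.8] rot [ 0.001  0.    -0.002] after-rot d [ 0.1 -1.3 19.8] dW [ -0.9   0.9 -19.8] 15.5
```

```bash
python3 steer.py '0 0 0 0 -1 10 0.45;0 0 0 0 0 6 0.45;0 0 0 0 0 4 0.45;0 0 0 0 0 0 0.45;0 0 0 0 0 0 0' 30; python3 steer.py '0 0 0 0 0 0 0;0 0 0 0 0 0 0;0 0 0 0 0 0 0;0 0 0 0 0 0 0';python3 steer.py '0 0 0 0 0 -20 0;0 0 0 0 0 -30 0;0 0 0 0 0 -40 0;0 0 0.075 0 0 0 0;0 0 0.08 0 0 0 0'; python3 to.py 562.2 92.6 60 .743
```

```text
clock: 15.95
eef_pos: [336.5, -273.6, -3.8]
tcp_rot: [3.141, -0.0, 0.898]
contact_force: [0.0, -0.1, -0.1]
opening: 0.326
grasp_force: 0.0
clock: 16.28
eef_pos: [336.5, -273.7, -3.7]
tcp_rot: [3.141, -0.0, 0.898]
contact_force: [-0.8, 1.2, 5.3]
opening: 0.206
grasp_force: 29.6
clock: 16.7
eef_pos: [337.8, -274.7, 88.5]
tcp_rot: [3.136, -0.001, 0.74]
contact_force: [-0.0, 0.1, -0.9]
opening: 0.209
grasp_force: 29.6
d [ 413.3 -120.3   28.1] rot [ 0.006 -0.001 -0.003] after-rot d [ 413.8 -118.7   28.5] dW [224.4 367.3 -28.5] 16.7
```

```bash
python3 steer.py '0 0 0 37.6 -10.9 0 0;0 0 0 37.6 -10.9 0 0;0 0 0 37.6 -10.9 0 0;0 0 0 37.6 -10.9 0 0;0 0 0 37.6 -10.9 0 0' >/dev/null; python3 steer.py '0 0 0 37.6 -10.9 0 0;0 0 0 37.6 -10.9 0 0;0 0 0 37.6 -10.9 0 0;0 0 0 37.6 -10.9 0 0;0 0 0 37.6 -10.9 0 0'; python3 steer.py '0 0 0 37.6 -10.9 0 0;0 0 0 0 0 25 0;0 0 0 0 0 25 0;0 0 0 0 0 0 0;0 0 0 0 0 0 0'; python3 steer.py '0 0 0 0 0 0 0;0 0 0 0 0 0 0'; python3 to.py 562.2 93 1 .743
python3 - <<'E'
from h import *
P=r.camera_params('wrist');w=r.grab_frame('wrist');cv2.imwrite('pics/w9.png',w[:,:,::-1])
E
```

```text
clock: 17.53
eef_pos: [540.2, 63.2, 86.2]
tcp_rot: [3.141, -0.0, 0.743]
contact_force: [0.3, -1.1, 0.8]
opening: 0.209
grasp_force: 29.6
clock: 17.95
eef_pos: [558.4, 94.5, 35.0]
tcp_rot: [-3.14, 0.003, 0.743]
contact_force: [-0.8, -0.1, 0.8]
opening: 0.205
grasp_force: 29.6
clock: 18.12
eef_pos: [560.6, 94.4, 37.2]
tcp_rot: [3.141, -0.002, 0.742]
contact_force: [-0.2, 0.0, 0.2]
opening: 0.205
grasp_force: 29.6
d [ 0.2  2.  36.2] rot [ 0.001 -0.002 -0.001] after-rot d [ 0.3  2.1 36.2] dW [  1.6  -1.4 -36.2] 18.1
```

View pics/w9.png

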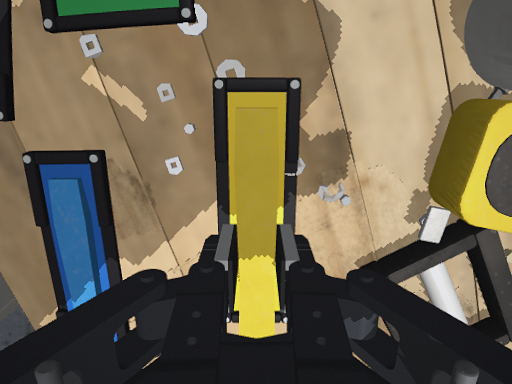

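The yellow lever is aligned over its pocket (rim corners (218,85) and (295,85)), and the tape measure is clear on the right. Lowering and releasing.

```bash
python3 steer.py '0 0 0 0 1 16 0;0 0 0 0 0 12 0;0 0 0 0 0 4 0;0 0 0 0 0 0 0;0 0 0 0 0 0 0'; python3 steer.py '0 0 0 0 0 2 0;0 0 0 0 0 1 0;0 0 0 0 0 0 0'; python3 steer.py '0 0 0 0 0 1 0;0 0 0 0 0 0 0;0 0 0 0 0 0 0';python3 steer.py '0 0 0 0 0 0 0.35;0 0 0 0 0 0 0.4;0 0 0 0 0 0 0.4'; python3 steer.py '0 0 0 0 0 -25 0.4;0 0 0 0 0 -40 0.4;0 0 0 0 0 -40 0.7;0 0 0 0 0 -30 1;0 0 0 0 0 0 1'; python3 to.py 432.3 -321 150 .528
```

```text
clock: 18.58
eef_pos: [560.3, 93.8, 3.7]
tcp_rot: [-3.141, 0.0, 0.743]
contact_force: [-0.8, -0.2, -1.1]
opening: 0.206
grasp_force: 29.6
clock: 18.83
eef_pos: [560.6, 94.0, 0.8]
tcp_rot: [3.141, -0.0, 0.743]
contact_force: [-0.2, -0.2, -0.2]
opening: 0.202
grasp_force: 29.6
clock: 19.08
eef_pos: [560.7, 94.0, 0.4]
tcp_rot: [3.141, -0.0, 0.743]
contact_force: [-2.0, -0.3, 6.7]
opening: 0.205
grasp_force: 30.3
clock: 19.33
eef_pos: [560.5, 93.9, -0.3]
tcp_rot: [3.142, -0.0, 0.743]
contact_force: [0.6, 0.4, 0.3]
opening: 0.401
grasp_force: 0.0
clock: 19.75
eef_pos: [564.2, 94.5, 140.9]
tcp_rot: [3.136, -0.008, 0.743]
contact_force: [1.3, 0.2, 0.1]
opening: 0.81
grasp_force: 0.0
d [-378.1  216.9  -11. ] rot [ 0.004 -0.009  0.215] after-rot d [-323.3  292.5   -9.1] dW [-131.9 -415.5    9.1] 19.8
```

```bash
python3 steer.py '0 0 0 -31.5 18 0 1;0 0 0 -31.5 18 0 1;0 0 0 -31.5 18 0 1;0 0 0 -31.5 18 0 1;0 0 0 -31.5 18 0 1' >/dev/null;  python3 steer.py '0 0 0 -31.5 18 0 1;0 0 0 -31.5 18 0 1;0 0 0 -31.5 18 0 1;0 0 0 -31.5 18 0 1;0 0 0 -31.5 18 0 1' >/dev/null; python3 steer.py '0 0 0 -31.5 18 0 1;0 0 0 -31.5 18 0 1;0 0 0.108 0 0 0 1;0 0 0.108 0 0 0 1;0 0 0 0 0 0 1';  python3 steer.py '0 0 0 0 0 0 1;0 0 0 0 0 0 1;0 0 0 0 0 0 1'
python3 - <<'E'
from h import *
P=r.camera_params('wrist');w=r.grab_frame('wrist');t=r.grab_frame('top')
cv2.imwrite('pics/w10.png',w[:,:,::-1]);cv2.imwrite('pics/top10.png',t[:,:,::-1])
m=mask(w,'green')
c=max(cv2.findContours(m,0,cv2.CHAIN_APPROX_NONE)[0],key=cv2.contourArea);print(cv2.boundingRect(c),cv2.minAreaRect(ray(P,c[:,0],21)[:,:2].astype(np.float32)))
PT=r.camera_params('top');print('ytray',find(t,PT,'yellow',(214,165),4,35),find(t,PT,'green',(156,139),4,28),find(t,PT,'white',(136,175),4,28))
h2=cv2.cvtColor(t,cv2.COLOR_RGB2HSV);print([tuple(map(int,h2[165+k,214-k])) for k in range(-8,9,1)])
E
python3 to.py 432.3 -321 0 .528
```

```text
clock: 21.0
eef_pos: [427.4, -321.5, 134.1]
tcp_rot: [-3.141, 0.0, 0.52]
contact_force: [0.4, -0.2, -0.0]
opening: 0.999
grasp_force: 0.0
clock: 21.25
eef_pos: [428.2, -320.4, 134.5]
tcp_rot: [-3.141, 0.0, 0.53]
contact_force: [0.1, 0.6, 0.4]
opening: 1.003
grasp_force: 0.0
(226, 125, 65, 92) ((432.88531494140625, -320.2880554199219), (76.37873840332031, 51.436126708984375), 30.128799438476562)
ytray [562.199  93.77   37.111 139.337   0.74 ] [626.417 249.189  58.619  84.621   0.766] [530.992 296.112  68.55   99.377   0.616]
[(19, 88, 171), (18, 87, 161), (17, 87, 117), (26, 96, 106), (29, 135, 168), (29, 137, 190), (27, 140, 191), (26, 139, 191), (26, 138, 190), (25, 141, 190), (26, 137, 188), (29, 136, 187), (28, 135, 163), (26, 97, 97), (18, 82, 124), (18, 85, 171), (18, 82, 184)]
d [  3.2   2.5 134.7] rot [-0.     0.     0.001] after-rot d [  3.2   2.5 134.7] dW [   4.    -0.6 -134.7] 21.4
```

View pics/w10.png

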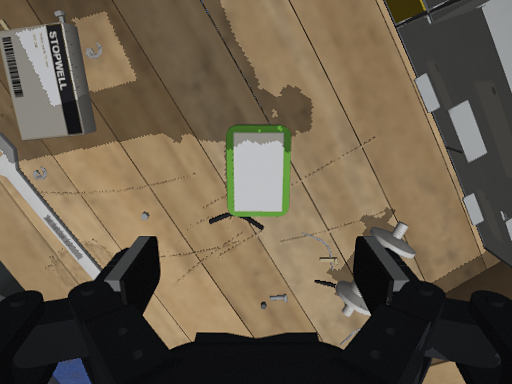

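The tin sits at (258,170), centred between the fingers. The valve at (390,240) is clear.

```bash
python3 steer.py '0 0 0 3.2 2.8 30 0.95;0 0 0 0 0 40 0.95;0 0 0 0 0 30 0.95;0 0 0 0 0 0 0.95;0 0 0 0 0 0 0.95';  python3 to.py 432.6 -320.5 -5 .527
```

```text
clock: 21.77
eef_pos: [431.4, -320.7, 33.8]
tcp_rot: [-3.138, 0.001, 0.528]
contact_force: [0.2, -0.8, 1.1]
opening: 0.947
grasp_force: 0.0
d [ 1.2  0.5 38.8] rot [-0.003  0.001  0.001] after-rot d [ 1.1  0.4 38.8] dW [  1.2   0.2 -38.8] 21.8
```

```bash
python3 steer.py '0 0 0 0 0 18 0.95;0 0 0 0 0 12 0.95;0 0 0 0 0 8 0.95;0 0 0 0 0 0 0.95;0 0 0 0 0 0 0.95'; python3 steer.py '0 0 0 0 0 0 0.5;0 0 0 0 0 0 0.5;0 0 0 0 0 0 0.4;0 0 0 0 0 0 0.4;0 0 0 0 0 0 0.4' 35;python3 steer.py '0 0 0 0 0 -20 0.4;0 0 0 0 0 -30 0.4;0 0 0 0 0 -40 0.4;0 0 -0.12 0 0 0 0.4;0 0 -0.12 0 0 0 0.4';python3 steer.py '0 0 0 0 0 0 0.4;0 0 0 0 0 0 0.4'; python3 to.py 626.2 249.3 60 .77
```

```text
clock: 22.18
eef_pos: [432.5, -321.7, -2.8]
tcp_rot: [3.141, -0.0, 0.527]
contact_force: [-0.1, 0.5, -0.7]
opening: 0.955
grasp_force: 0.0
clock: 22.6
eef_pos: [432.7, -322.0, -2.4]
tcp_rot: [3.141, -0.0, 0.527]
contact_force: [-0.5, 0.8, 6.7]
opening: 0.601
grasp_force: 36.5
clock: 23.02
eef_pos: [433.9, -322.9, 89.6]
tcp_rot: [3.136, -0.001, 0.772]
contact_force: [-0.4, -0.7, -0.8]
opening: 0.599
grasp_force: 37.4
clock: 23.18
eef_pos: [432.2, -321.6, 86.9]
tcp_rot: [3.141, -0.0, 0.763]
contact_force: [0.3, -0.3, -1.1]
opening: 0.602
grasp_force: 37.4
d [ 534.8 -278.5   26.9] rot [ 0.    -0.    -0.007] after-rot d [ 536.7 -274.8   26.9] dW [194.  570.9 -26.9] 23.2
```

```bash
python3 steer.py '0 0 0 33.5 -17.3 -5 0.4;0 0 0 33.5 -17.3 -5 0.4;0 0 0 33.5 -17.3 -5 0.4;0 0 0 33.5 -17.3 -5 0.4;0 0 0 33.5 -17.3 -5 0.4' >/dev/null; python3 steer.py '0 0 0 33.5 -17.3 0 0.4;0 0 0 33.5 -17.3 0 0.4;0 0 0 33.5 -17.3 0 0.4;0 0 0 33.5 -17.3 0 0.4;0 0 0 33.5 -17.3 0 0.4'; python3 steer.py '0 0 0 33.5 -17.3 0 0.4;0 0 0 33.5 -17.3 0 0.4;0 0 0 33.5 -17.3 0 0.4;0 0 0 33.5 -17.3 0 0.4;0 0 0 33.5 -17.3 0 0.4';python3 steer.py '0 0 0 0 0 0 0.4;0 0 0 0 0 0 0.4;0 0 0 0 0 0 0.4;0 0 0 0 0 0 0.4'
python3 - <<'E'
from h import *
import pickle
P=r.camera_params('wrist');w=r.grab_frame('wrist');cv2.imwrite('pics/w11.png',w[:,:,::-1]);pickle.dump(P,open('w11.pkl','wb'))
m=mask(w,'green')
for c in sorted(cv2.findContours(m,0,cv2.CHAIN_APPROX_NONE)[0],key=cv2.contourArea)[-3:]: print(cv2.boundingRect(c),cv2.minAreaRect(ray(P,c[:,0],4)[:,:2].astype(np.float32)))
E
python3 to.py 626.2 249.3 60 .77
```

```text
clock: 24.02
eef_pos: [553.3, 37.3, 111.2]
tcp_rot: [-3.141, 0.001, 0.762]
contact_force: [0.8, -0.5, -0.4]
opening: 0.598
grasp_force: 37.4
clock: 24.43
eef_pos: [613.9, 215.7, 110.8]
tcp_rot: [-3.141, 0.001, 0.762]
contact_force: [0.6, -0.1, -0.4]
opening: 0.603
grasp_force: 37.4
clock: 24.77
eef_pos: [613.3, 212.7, 111.1]
tcp_rot: [-3.141, 0.002, 0.765]
contact_force: [-0.1, 0.3, -1.2]
opening: 0.595
grasp_force: 37.4
(186, 74, 135, 260) ((588.7898559570312, 187.98338317871094), (229.25709533691406, 105.37239837646484), 43.86882400512695)
d [ 34.7 -17.7  51.3] rot [-0.     0.001 -0.006] after-rot d [ 34.7 -17.5  51.3] dW [ 12.7  36.8 -51.3] 24.8
```

View pics/w11.png

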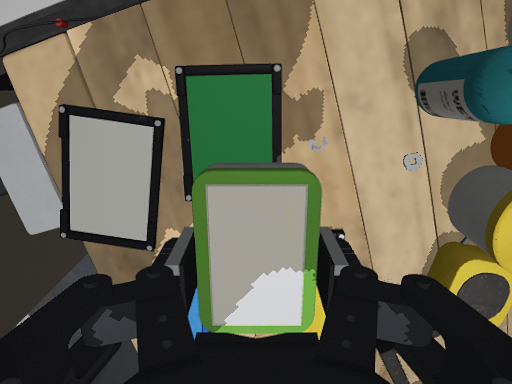

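The tin is held square. Green tray corners are at (179,70) and (277,68), white tray corners at (63,108), (158,123), (149,247) and (66,237). I'll refine both tray poses from this frame.

Run:
```python
from h import *
import pickle
P=pickle.load(open('w11.pkl','rb'));w=cv2.imread('pics/w11.png')[:,:,::-1].copy()
m=mask(w,'green');m[160:]=0
c=max(cv2.findContours(m,0,cv2.CHAIN_APPROX_NONE)[0],key=cv2.contourArea)
W=ray(P,c[:,0],4)[:,:2]; q=cv2.minAreaRect(W.astype(np.float32));print(cv2.boundingRect(c),q)
b=cv2.boxPoints(q);px=[tuple(c[np.argmin(np.linalg.norm(W-p,axis=1)),0]) for p in b];print(px,b.round(1))
# long dir ~0.77
for e in (b[1]-b[0],b[2]-b[1]):
    a=np.arctan2(e[1],e[0])%np.pi
    if .5<a<1.1:
        u=np.array([np.cos(a),np.sin(a)]);n=np.array([-u[1],u[0]]);print('gtray',a,u*((W@u).max()-45)+n*(np.array(q[0])@n))
s=ray(P,[[179,70],[277,68]],8)[:,:2];d=s[1]-s[0];a=np.arctan2(-d[0],d[1])%np.pi;print('screws',s,np.linalg.norm(d),a+0)
h,sv,v=cv2.split(cv2.cvtColor(w,cv2.COLOR_RGB2HSV));mm=((sv<40)&(v>110)).astype(np.uint8);k=np.zeros_like(mm);k[112:245,66:155]=1;mm&=k
mm=cv2.morphologyEx(mm,cv2.MORPH_OPEN,np.ones((3,3)))
c=max(cv2.findContours(mm,0,cv2.CHAIN_APPROX_NONE)[0],key=cv2.contourArea);print('wtray',cv2.minAreaRect(ray(P,c[:,0],4)[:,:2].astype(np.float32)))
s=ray(P,[[63,108],[158,123],[149,247],[66,237]],8)[:,:2];print(s.mean(0),np.linalg.norm(s-np.roll(s,1,0),axis=1))
```

```text
(186, 74, 87, 86) ((634.134521484375, 259.50250244140625), (64.36555480957031, 63.48500442504883), 45.16363525390625)
[(np.int32(192), np.int32(159)), (np.int32(272), np.int32(158)), (np.int32(271), np.int32(74)), (np.int32(186), np.int32(76))] [[588.9 259.1]
 [634.  214.3]
 [679.3 259.9]
 [634.3 304.7]]
gtray 0.7882541 [625.09730502 250.41350678]
screws [[634.71624355 309.8291223 ]
 [684.65292928 259.43480899]] 70.94546776763839 0.7808370166425047
wtray ((530.16259765625, 296.71990966796875), (97.50999450683594, 66.03109741210938), 34.95110321044922)
[530.6927454  296.07615879] [107.85809121  73.52877651 104.41942318  71.52535975]
```

```bash
python3 steer.py '0 0 -0.02 0 0 0 0.4;0 0 0 17 -9 12 0.4;0 0 0 17 -9 12 0.4;0 0 0 0 0 12 0.4;0 0 0 0 0 12 0.4';python3 steer.py '0 0 0 0 0 12 0.4;0 0 0 0 0 0 0.4;0 0 0 0 0 0 0.4;0 0 0 0 0 0 0.4'; python3 to.py 625.5 249.9 2 .785
```

```text
clock: 25.23
eef_pos: [625.5, 250.5, 63.2]
tcp_rot: [3.141, -0.0, 0.787]
contact_force: [-0.5, 0.1, -0.2]
opening: 0.596
grasp_force: 37.4
clock: 25.57
eef_pos: [625.6, 250.2, 52.0]
tcp_rot: [3.141, -0.0, 0.786]
contact_force: [-0.2, -0.3, -1.4]
opening: 0.602
grasp_force: 37.4
d [-0.2  0.1 50. ] rot [ 0.    -0.     0.001] after-rot d [-0.2  0.1 50. ] dW [ -0.1  -0.3 -50. ] 25.6
```

```bash
python3 steer.py '0 0 0 0 0 20 0.4;0 0 0 0 0 16 0.4;0 0 0 0 0 9 0.4;0 0 0 0 0 2 0.4;0 0 0 0 0 0 0.4'; python3 steer.py '0 0 0 0 0 1 0.4;0 0 0 0 0 0 0.4;0 0 0 0 0 0 0.4'; python3 steer.py '0 0 0 0 0 1 0.4;0 0 0 0 0 0 0.4;0 0 0 0 0 0 0.4'
```

```text
clock: 25.98
eef_pos: [625.3, 250.4, 4.6]
tcp_rot: [-3.141, 0.001, 0.787]
contact_force: [-0.0, 0.3, -1.2]
opening: 0.602
grasp_force: 37.4
clock: 26.23
eef_pos: [625.9, 250.9, 4.6]
tcp_rot: [3.141, -0.001, 0.787]
contact_force: [-0.2, -0.3, -1.1]
opening: 0.601
grasp_force: 37.4
clock: 26.48
eef_pos: [625.4, 250.7, 2.9]
tcp_rot: [3.142, -0.0, 0.787]
contact_force: [0.1, 0.6, -0.5]
opening: 0.597
grasp_force: 37.4
```

```bash
python3 steer.py '0 0 0 0 0 1 0.4;0 0 0 0 0 0 0.4;0 0 0 0 0 0 0.7;0 0 0 0 0 0 0.75;0 0 0 0 0 0 0.75';  python3 steer.py '0 0 0 0 0 -25 0.75;0 0 0 0 0 -40 0.8;0 0 0 0 0 -40 0.9;0 0 0 0 0 -30 1;0 0 0 0 0 0 1'; python3 to.py 413 -135 140 .613
```

```text
clock: 26.9
eef_pos: [625.4, 250.7, 1.7]
tcp_rot: [3.142, -0.0, 0.787]
contact_force: [-0.8, 0.7, -0.1]
opening: 0.749
grasp_force: 0.0
clock: 27.32
eef_pos: [629.2, 252.2, 144.2]
tcp_rot: [3.137, -0.01, 0.787]
contact_force: [0.5, 0.6, 0.7]
opening: 1.002
grasp_force: 0.0
d [-426.8  120.3    0.5] rot [ 0.003 -0.01   0.174] after-rot d [-399.6  192.3    4.2] dW [-216.2 -387.2   -4.2] 27.3
```

```bash
python3 steer.py '0 0 0 -35.5 10 0 1;0 0 0 -35.5 10 0 1;0 0 0 -35.5 10 0 1;0 0 0 -35.5 10 0 1;0 0 0 -35.5 10 0 1' >/dev/null;  python3 steer.py '0 0 0 -35.5 10 0 1;0 0 0 -35.5 10 0 1;0 0 0 -35.5 10 0 1;0 0 0 -35.5 10 0 1;0 0 0 -35.5 10 0 1' >/dev/null; python3 steer.py '0 0 0 -35.5 10 0 1;0 0 0 -35.5 10 0 1;0 0 0.087 0 0 0 1;0 0 0.087 0 0 0 1;0 0 0 0 0 0 1';  python3 steer.py '0 0 0 0 0 0 1;0 0 0 0 0 0 1;0 0 0 0 0 0 1'
python3 - <<'E'
from h import *
P=r.camera_params('wrist');w=r.grab_frame('wrist');t=r.grab_frame('top')
cv2.imwrite('pics/top12.png',t[:,:,::-1]);cv2.imwrite('pics/w12.png',w[:,:,::-1])
h,s,v=cv2.split(cv2.cvtColor(w,cv2.COLOR_RGB2HSV));m=(s<60).astype(np.uint8);m[240:]=0
m=cv2.morphologyEx(m,cv2.MORPH_OPEN,np.ones((13,13)))
for c in sorted(cv2.findContours(m,0,cv2.CHAIN_APPROX_NONE)[0],key=cv2.contourArea)[-3:]:
  print(cv2.boundingRect(c)); [print(z,cv2.minAreaRect(ray(P,c[:,0],z)[:,:2].astype(np.float32))) for z in (12,23)]
PT=r.camera_params('top');m=mask(t,'green');k=np.zeros_like(m);cv2.circle(k,(156,139),30,1,-1)
for z in (4,25):print('green',z,find(t,PT,'green',(156,139),z,30))
E
python3 to.py 413 -135 0 .613
```

```text
clock: 28.57
eef_pos: [409.0, -136.4, 136.6]
tcp_rot: [-3.142, -0.0, 0.607]
contact_force: [0.6, 0.1, -0.6]
opening: 0.996
grasp_force: 0.0
clock: 28.82
eef_pos: [409.6, -135.3, 136.6]
tcp_rot: [-3.141, 0.0, 0.616]
contact_force: [0.2, 0.4, 0.0]
opening: 0.995
grasp_force: 0.0
(440, 0, 27, 17)
12 ((605.9025268554688, -183.44223022460938), (11.69382095336914, 21.459741592407227), 37.95913314819336)
23 ((600.276123046875, -179.9111328125), (11.220778465270996, 20.59160614013672), 37.959075927734375)
(223, 124, 66, 103)
12 ((407.3364562988281, -137.54812622070312), (89.79893493652344, 54.73046875), 35.229400634765625)
23 ((409.74285888671875, -135.87356567382812), (86.16621398925781, 52.51642608642578), 35.22946548461914)
(0, 138, 97, 102)
12 ((285.44232177734375, 13.49896240234375), (94.1544189453125, 96.8933334350586), 36.288639068603516)
23 ((292.7798156738281, 9.063087463378906), (90.34550476074219, 92.9736328125), 36.28864669799805)
green 4 [634.911 220.848   3.037  21.197   0.727]
green 25 [630.116 216.489   2.984  20.824   0.727]
d [  2.9   1.7 136.6] rot [-0.     0.     0.002] after-rot d [  2.9   1.6 136.6] dW [   3.3    0.3 -136.6] 28.9
```

Run:
```python
import cv2,numpy as np
a=cv2.imread('pics/w12.png');b=cv2.imread('pics/top12.png')[100:240,100:300]
a=cv2.resize(a[:300],(400,234));b=cv2.resize(b,(800,560//1),interpolation=cv2.INTER_CUBIC)[:366]
c=np.full((600,800,3),0,np.uint8);c[:366]=b;c[366:,:400]=a;cv2.imwrite('pics/c12.png',c)
```

```text
(no output)
```

View pics/c12.png

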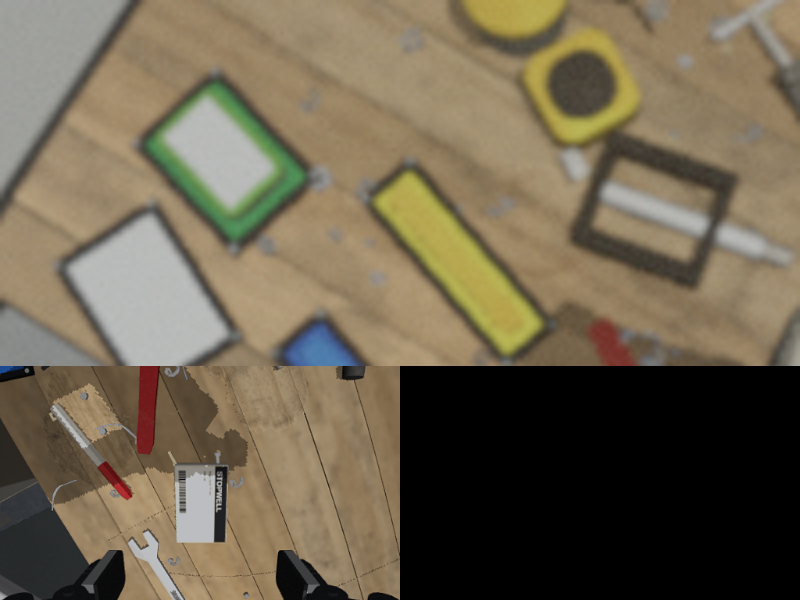

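The tin lies in the green pocket, and the yellow lever lies inside its own. The box sits at (201,503) in the lower panel with the wrench and pen clear of the finger spots. Grasping the box.

```bash
python3 steer.py '0 0 0 -0.3 0.6 30 0.93;0 0 0 0 0 40 0.93;0 0 0 0 0 30 0.93;0 0 0 0 0 0 0.93;0 0 0 0 0 0 0.93';  python3 to.py 409.7 -136 -3 .615
```

```text
clock: 29.33
eef_pos: [408.4, -135.7, 35.9]
tcp_rot: [-3.138, 0.002, 0.614]
contact_force: [0.4, -0.2, 0.4]
opening: 0.929
grasp_force: 0.0
d [ 1.   1.1 38.9] rot [-0.003  0.002 -0.001] after-rot d [ 0.9  0.9 38.9] dW [  1.3  -0.3 -38.9] 29.3
```

```bash
python3 steer.py '0 0 0 0 0 18 0.93;0 0 0 0 0 12 0.93;0 0 0 0 0 9 0.93;0 0 0 0 0 0 0.93;0 0 0 0 0 0 0.93'; python3 steer.py '0 0 0 0 0 0 0.5;0 0 0 0 0 0 0.5;0 0 0 0 0 0 0.45;0 0 0 0 0 0 0.45;0 0 0 0 0 0 0.45' 35;python3 steer.py '0 0 0 0 0 -20 0.45;0 0 0 0 0 -30 0.45;0 0 0 0 0 -40 0.45;0 0 0 0 0 0 0.45;0 0 0 0 0 0 0.45';  python3 to.py 530.4 296.4 80 .612
```

```text
clock: 29.75
eef_pos: [410.3, -136.5, -1.3]
tcp_rot: [3.141, -0.001, 0.613]
contact_force: [0.3, -0.5, 0.1]
opening: 0.929
grasp_force: 0.0
clock: 30.17
eef_pos: [410.3, -136.6, -1.3]
tcp_rot: [3.14, -0.001, 0.613]
contact_force: [-2.5, 0.3, 10.0]
opening: 0.631
grasp_force: 35.3
clock: 30.58
eef_pos: [411.4, -137.0, 90.1]
tcp_rot: [3.137, -0.003, 0.613]
contact_force: [-0.1, -0.8, -1.4]
opening: 0.638
grasp_force: 39.0
d [ 346.6 -286.2   10. ] rot [ 0.005 -0.003  0.001] after-rot d [ 346.4 -286.4   10.1] dW [119.  433.4 -10.1] 30.6
```

```bash
python3 steer.py '0 0 0 26.7 -22 0 0.45;0 0 0 26.7 -22 0 0.45;0 0 0 26.7 -22 0 0.45;0 0 0 26.7 -22 0 0.45;0 0 0 26.7 -22 0 0.45' >/dev/null; python3 steer.py '0 0 0 26.7 -22 0 0.45;0 0 0 26.7 -22 0 0.45;0 0 0 26.7 -22 0 0.45;0 0 0 26.7 -22 0 0.45;0 0 0 26.7 -22 0 0.45'; python3 steer.py '0 0 0 26.7 -22 0 0.45;0 0 0 26.7 -22 0 0.45;0 0 0 26.7 -22 0 0.45;0 0 0 0 0 15 0.45;0 0 0 0 0 15 0.45'; python3 steer.py '0 0 0 0 0 0 0.45;0 0 0 0 0 0 0.45;0 0 0 0 0 0 0.45'; python3 to.py 530.4 296.4 3 .612
```

```text
clock: 31.42
eef_pos: [500.7, 198.6, 86.3]
tcp_rot: [-3.141, 0.002, 0.613]
contact_force: [0.7, -1.2, -0.1]
opening: 0.633
grasp_force: 39.0
clock: 31.83
eef_pos: [529.3, 299.3, 56.4]
tcp_rot: [-3.142, -0.001, 0.615]
contact_force: [-0.1, 0.7, -0.6]
opening: 0.633
grasp_force: 39.0
clock: 32.08
eef_pos: [528.8, 296.8, 57.4]
tcp_rot: [-3.141, 0.001, 0.612]
contact_force: [0.7, 0.1, 0.4]
opening: 0.633
grasp_force: 38.9
d [ 1.2  1.2 54.4] rot [-0.     0.001  0.   ] after-rot d [ 1.1  1.2 54.4] dW [  1.6  -0.4 -54.4] 32.1
```

```bash
python3 steer.py '0 0 0 0.8 0.8 22 0.45;0 0 0 0 0 18 0.45;0 0 0 0 0 9 0.45;0 0 0 0 0 3 0.45;0 0 0 0 0 0 0.45'; python3 steer.py '0 0 0 0 0 1 0.45;0 0 0 0 0 0 0.45;0 0 0 0 0 0 0.45'; python3 steer.py '0 0 0 0 0 1 0.45;0 0 0 0 0 0 0.45;0 0 0 0 0 0 0.45'; python3 to.py 530.4 296.4 2.7 .612
```

```text
clock: 32.5
eef_pos: [530.1, 296.7, 5.6]
tcp_rot: [-3.142, 0.001, 0.612]
contact_force: [-0.0, 0.2, 0.1]
opening: 0.636
grasp_force: 39.0
clock: 32.75
eef_pos: [530.8, 297.3, 5.6]
tcp_rot: [3.141, -0.001, 0.613]
contact_force: [0.3, 0.3, -0.4]
opening: 0.632
grasp_force: 39.0
clock: 33.0
eef_pos: [530.3, 297.1, 3.9]
tcp_rot: [3.142, -0.0, 0.613]
contact_force: [0.2, 0.3, -0.1]
opening: 0.634
grasp_force: 39.0
d [-0.3  0.6  1.2] rot [ 0.    -0.     0.001] after-rot d [-0.3  0.6  1.2] dW [ 0.1 -0.7 -1.2] 33.0
```

Release, lift and retreat, then check numerically that everything is in place.

```bash
python3 steer.py '0 0 0 0 0 1 0.45;0 0 0 0 0 0 0.45;0 0 0 0 0 0 0.7;0 0 0 0 0 0 0.78;0 0 0 0 0 0 0.78';  python3 steer.py '0 0 0 0 0 -25 0.78;0 0 0 0 0 -40 0.8;0 0 0 0 0 -40 0.9;0 0 0 0 0 -40 1;0 0 0 0 0 -40 1'; python3 steer.py '0 0 0 -20 33 0 1;0 0 0 -20 33 0 1;0 0 0 -20 33 0 1;0 0 0 -20 33 0 1;0 0 0 -20 33 0 1';python3 steer.py '0 0 0 -20 33 0 1;0 0 0 -20 33 0 1;0 0 0 -20 33 0 1;0 0 0 -20 33 0 1;0 0 0 0 0 0 1'; python3 steer.py '0 0 0 0 0 0 1;0 0 0 0 0 0 1;0 0 0 0 0 0 1'
python3 - <<'E'
from h import *
t=r.grab_frame('top');PT=r.camera_params('top');cv2.imwrite('pics/top13.png',t[:,:,::-1])
h,s,v=cv2.split(cv2.cvtColor(t,cv2.COLOR_RGB2HSV))
def rect(m,uv,rad,z):
    k=np.zeros_like(h);cv2.circle(k,uv,rad,1,-1);m=m.astype(np.uint8)&k
    c=max(cv2.findContours(m,0,cv2.CHAIN_APPROX_NONE)[0],key=cv2.contourArea)
    return cv2.minAreaRect(ray(PT,c[:,0],z)[:,:2].astype(np.float32))
print('blue',rect((h>=100)&(h<106)&(s>110),(192,203),33,12))
print('tin lid',rect((s<60)&(v>120),(156,139),16,25))
print('box',rect((s<60)&(v>150),(136,175),28,27))
print('red',rect(((h<8)|(h>172))&(s>110),(259,200),30,8))
print('red before',end=' ')
t0=cv2.imread('pics/top0.png')[:,:,::-1].copy();h,s,v=cv2.split(cv2.cvtColor(t0,cv2.COLOR_RGB2HSV));print(rect(((h<8)|(h>172))&(s>110),(259,200),30,8))
sub=cv2.cvtColor(t,cv2.COLOR_RGB2GRAY)
# box profile along tray long axis and across it
K=np.array([[PT['fx'],0,PT['cx']],[0,PT['fy'],PT['cy']],[0,0,1]])
def prof(c,a,L,n,z):
    P3=np.array([[c[0]+d*np.cos(a),c[1]+d*np.sin(a),z] for d in np.linspace(-L,L,n)]);uv=cv2.projectPoints(P3,PT['rvec'],PT['tvec'],K,PT['dist_coeffs'])[0][:,0]
    return [int(x) for x in cv2.remap(sub,uv[:,0].astype(np.float32),uv[:,1].astype(np.float32),1)[:,0]]
print('box long',prof((530.4,296.4),.612,65,27,8));print('box across',prof((530.4,296.4),.612+np.pi/2,50,21,8))
h2=cv2.cvtColor(t,cv2.COLOR_RGB2HSV)
sub=h2[:,:,1];print('yellow sat across',prof((562.2,93),.743+np.pi/2,30,13,8))
E
```

```text
clock: 33.42
eef_pos: [530.1, 297.0, 2.6]
tcp_rot: [-3.142, 0.0, 0.613]
contact_force: [0.2, 0.2, -0.2]
opening: 0.783
grasp_force: 0.0
clock: 33.83
eef_pos: [529.8, 296.8, 189.4]
tcp_rot: [-3.142, 0.0, 0.613]
contact_force: [1.1, 1.1, -0.9]
opening: 1.005
grasp_force: 0.0
clock: 34.25
eef_pos: [543.0, 102.9, 187.9]
tcp_rot: [3.141, -0.0, 0.613]
contact_force: [0.4, -0.5, -0.7]
opening: 0.999
grasp_force: 0.0
clock: 34.67
eef_pos: [554.0, -55.3, 187.8]
tcp_rot: [3.139, 0.001, 0.609]
contact_force: [0.2, -0.1, -0.1]
opening: 1.001
grasp_force: 0.0
clock: 34.92
eef_pos: [553.6, -48.5, 187.6]
tcp_rot: [-3.141, 0.0, 0.614]
contact_force: [1.0, 0.6, -0.8]
opening: 0.999
grasp_force: 0.0
blue ((497.0743103027344, 179.715576171875), (17.602157592773438, 10.380059242248535), 28.904184341430664)
tin lid ((626.5751342773438, 249.60556030273438), (68.14228057861328, 42.079551696777344), 46.73681640625)
box ((524.8807983398438, 300.9362487792969), (84.05306243896484, 41.49808120727539), 35.07593536376953)Traceback (most recent call last):
  File "<stdin>", line 11, in <module>
  File "<stdin>", line 6, in rect
ValueError: max() iterable argument is empty
```

Run:
```python
from h import *
PS=r.camera_params('scene');a=cv2.imread('pics/scene0.png')[:,:,::-1].copy();b=r.grab_frame('scene');cv2.imwrite('pics/s13.png',b[:,:,::-1])
def rect(im,f,uv,rad,z):
    h,s,v=cv2.split(cv2.cvtColor(im,cv2.COLOR_RGB2HSV));k=np.zeros_like(h);cv2.circle(k,uv,rad,1,-1);m=f(h,s,v).astype(np.uint8)&k
    c=max(cv2.findContours(m,0,cv2.CHAIN_APPROX_NONE)[0],key=cv2.contourArea)
    return np.round(cv2.boundingRect(c)+cv2.minAreaRect(ray(PS,c[:,0],z)[:,:2].astype(np.float32))[0],1)
f=lambda h,s,v:((h<8)|(h>172))&(s>130)
print('red',rect(a,f,(262,209),28,8),rect(b,f,(262,209),28,8))
P=r.camera_params('scene');h,s,v=cv2.split(cv2.cvtColor(b,cv2.COLOR_RGB2HSV))
for n,c,a0 in [('blue',(459.6,147.3),.749),('yellow',(562.2,93),.743)]:
    K=np.array([[P['fx'],0,P['cx']],[0,P['fy'],P['cy']],[0,0,1]])
    for L,aa,k in ((24,a0+np.pi/2,13),(80,a0,17)):
        P3=np.array([[c[0]+d*np.cos(aa),c[1]+d*np.sin(aa),10] for d in np.linspace(-L,L,k)]);uv=cv2.projectPoints(P3,P['rvec'],P['tvec'],K,P['dist_coeffs'])[0][:,0].round().astype(int)
        print(n,[(int(h[y,x]),int(s[y,x]),int(v[y,x])) for x,y in uv])
```

```text
red [241.  205.   47.    8.  467.8 -21. ] [241.  205.   47.    8.  467.8 -21. ]
blue [(17, 134, 120), (17, 134, 120), (17, 135, 127), (110, 168, 41), (107, 204, 131), (106, 196, 121), (106, 192, 121), (106, 193, 120), (107, 190, 106), (107, 191, 95), (109, 196, 99), (112, 202, 105), (112, 199, 104)]
blue [(16, 125, 100), (5, 70, 22), (106, 187, 124), (107, 183, 121), (107, 184, 119), (107, 183, 117), (107, 195, 118), (106, 194, 122), (106, 192, 121), (107, 195, 119), (107, 192, 121), (106, 196, 120), (107, 186, 114), (104, 217, 240), (104, 210, 234), (111, 217, 173), (17, 134, 154)]
yellow [(17, 139, 90), (16, 139, 99), (15, 130, 100), (14, 112, 82), (24, 248, 138), (26, 255, 246), (26, 255, 237), (25, 255, 241), (24, 255, 170), (23, 243, 87), (23, 255, 147), (28, 255, 255), (28, 255, 255)]
yellow [(18, 131, 224), (17, 105, 39), (24, 255, 153), (24, 249, 138), (24, 255, 177), (26, 255, 239), (26, 255, 241), (26, 255, 239), (26, 255, 237), (26, 255, 239), (26, 255, 239), (25, 255, 235), (24, 251, 136), (24, 242, 134), (24, 238, 134), (23, 225, 94), (16, 139, 99)]
```

```bash
python3 -c "
from rig import r
print(r.sign_off())"
```

```text
the job is handed in; nothing more can be done
None
```

The blue lever, yellow lever, green-edged tin and white box each lie in their matching tray, released; the red lever was not moved, and the job is handed in at about 35 s.

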